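Hang the bottle holder on the bolt of the bench back board and lock it down

ROBOT

A 6-joint arm with a two-finger parallel gripper is mounted at the origin on a cart in front of the work surface, level with it; the furniture and walls round the work are solid. World frame = base frame: x ahead of the robot, y to its left, z up, the work surface at z = 0. Lengths are in m, angles in rad, forces in N, time in s.
With the tool pointing down it reaches from about 0.35 to 0.8 m from the base axis. Payload 7.3 kg.
Tool frame: the origin (TCP) lies at the centre of the arm's flange, where the gripper is bolted on; the fingertips stand 173 mm ahead of it and the grasp point (between the pads) lies robot.grip_point_offset ahead of it (robot.grip_point_offset is the distance from the TCP to the grasp point, in m); z points along the fingers, y is the line along which they close (so a half turn about z gives the same grasp; the last joint's range is limited). The gripper opens to 85 mm and grips with 20 to 120 N. Pads are 22 mm wide; open, the fingers measure 114 mm over their backs; the gripper's body (76 mm by 85 mm) begins 54 mm behind the grasp point. The pads swing forward as they close: fully open they stand 13 mm farther back than shut.
Start: joints at [1.141, 0.342, 1.524, -0, 1.275, -0.146], TCP at [0.147, 0.504, 0.405] pointing down, gripper open.
Joint ranges: [-2.53, 2.53], [-0.77, 2.02], [0.04, 2.7], [-1, 4.14], [0.28, 2.66], [-3.11, 3.11]. Speed limits (rad/s): [2.57, 2.57, 3.14, 3.14, 3.14, 3.14].

INTERFACE

Orientations are given as a unit quaternion [w, x, y, z].
In Python, from cell import readout, imaging, order, trace, place_of, robot gives the robot as it stands. The module is installed in compiled form; this text tells all that it offers.
- The arm moves only by the tool step_arm, never from a script. Its argument "steps" is a list that holds one entry, the list of rows, each a list of 5 numbers: the shift along the world's x, y, z in mm, then the turn about the world's z in degrees, then the closure, from 0 (fully open) to 1 (shut). A call has 1 to 10 rows; each row shifts and turns the commanded pose from where the row before left it; what a row does not reach is not made up. A row lasts 1/12 s, in which the tool goes at most 41.7 mm and 7.16 degrees, less where a joint would pass 70% of its speed; a pose out of reach is approached as far as the arm can. A call with a gripper value outside its range is refused whole. The fingers move at their own pace and stop on an object; "newtons" is the grip in N (left out, the last holds). Time passes only in rows, so rows that do not move let the fingers close. It gives the time, the measured TCP pose, the force, the opening and the grip force at its end, in the units of the state.
- readout.observe(): the state, without advancing time (a new reading comes with each control period).
- imaging.snapshot(name): name is "scene" or "top"; returns the picture (400x640x3 uint8, red, green, blue); there is no depth.
- imaging.camera_model(name): a dict with "intrinsics" (3x3 intrinsics, pixels), "world_from_camera" (4x4, takes a point from camera to world coordinates). Camera axes: x right, y up, looking along -z (the intrinsics and any distortion apply to the point x, -y, -z); pixel columns grow to the right and rows downward; lengths in m; the calibration is good to about 2 mm. A picture is of the moment at which its call begins. camera_model takes no time and is no camera call.
- order.close_job(): hands the job in; it is judged then, once.
Trained networks look in the newest picture that a camera, given by its name, has taken for a name from the list of things; names that differ only in an ending like _2 or _b are one class to them, and where a whole thing is asked for, a point or a joint stands for the part that bears it (a point fixed in the world has none). Each returns a list of dicts, best first, with "score" (0 to 1); they miss things now and then, are a little off and sometimes report something else, mostly with a low value. They report only what shows in the picture. A call takes as long as a camera call. They do not tell look-alikes from the thing itself.
- trace(thing, camera): "pixels" (400x640 bool, what is visible of it) and "at" ([column, row] in pixels, amid what is visible of it).
- place_of(thing, camera): "at" ([column, row] in pixels: a listed point, or the origin of a listed thing).
The state is a dict: "time_s": time; "joint_pos": joint angles; "joint_vel": joint speeds; "effort": joint torques, N m; "tool_pos": TCP position; "tcp_rot": TCP orientation; "force": force on the tool from outside, world axes, zero at the start; "wrist_torque": the same for the moment, N m; "width": opening from 0.0 (shut) to 1.0 (fully open); "grasp_force": force on a finger pad.
Only numpy, scipy, OpenCV 4.12 (cv2) and the standard library are available. Lean on these libraries where they do the work, as an engineer would, in place of code of your own. Each camera call takes 0.05 s, during which the arm holds its last target. There are 200 camera calls.

TASK

Hang the empty steel bottle holder on the bolt of the slotted channel on the bench back board: bring the keyhole in its back plate over the bolt head until the plate lies flat on the channel, then push it straight down until it is fully home under the sprung head, and let go. The bolt may be clamped anywhere in its slot, so find it by feel, and go gently: about 1 kg of push is enough, and never press with more than about 2 kg (20 N). Leave the bottle, the beaker and the petri dish where they are.

Things in the scene. Friction and masses are not known exactly. Their poses are not given: they have to be found in the camera images.
- holder: Bottle holder, loose, 0.16 to 0.26 kg: open-topped sheet-steel pocket with a back plate, standing upright. Origin: centre of the pocket's underside; z up, +x towards its back plate. Outside 54 mm wide (y -27 to +27), x from -27 mm (low front wall) to +42 mm (rear face of the back plate). Back plate 54 wide, 100 high, 3 thick; 12 mm free between it and the pocket's rear wall.
- holder_center (a point): Middle of the holder's pocket, on its axis, 40 mm above its underside; axes as the holder's. Grip here or up to 30 mm higher, across the two flat parallel side walls (y = -27 and +27 mm, so 54 mm apart, 80 mm high, running from the front to the back plate).
- keyhole (a point): Centre of the keyhole's round entry, 20 mm across, on the plate's rear face: 42 mm behind the holder's axis, 48 mm above its underside. From it a 10 mm wide slot runs up; its end is 25 mm above this point. Beside the slot, on the plate's front, two ramps thicken it from 3 to 6.5 mm, from 15 to 27 mm above this point. Home, the bolt's axis is 22 mm above this point.
- board: Bench back board, fixed: upright wooden board 280 mm wide, 172 mm high. Origin on the table under its middle; +x points square into the board, away from the robot; z up. Up the middle of its robot side runs a slotted aluminium channel 60 mm wide, z 12 to 180 mm, flat front face at x = -30 mm.
- channel_mark (a point): Point on the channel's front face, on its centreline, 146 mm above the table; axes as the board's. The bolt stands square out of the slot on this centreline (same y), but clamped at any height from 12 mm below to 12 mm above this point; its height is not measured.
- bolt (a joint): How far the bolt is pulled out of the channel, m; 0 at rest. Shank 6 mm; flat round head 16 mm across, 4 thick, at rest 4 mm clear of the channel (its front 8 mm off). It cannot be pushed in; a spring (3 N, then 1.8 N per mm) holds it back. With the holder home the ramps pull it out 2 to 2.5 mm; this takes 3 to 8 N of push down beyond its weight.
- iodine_bottle: Small brown bottle with a black cap, 42 mm across, 78 mm high, standing loose on the table; origin under its centre. Bystander.
- glass_beaker: Beaker-like glass, 75 mm across, 83 mm high, standing loose on the table; origin under its centre. Bystander.
- petri_dish: Petri dish, 58 mm across, 12 mm high, loose on the table; origin under its centre. Bystander.
Not all that is in view belongs to the job. What is shaped like the holder but green or purple is not meant.

How it is judged:
By the outcome, as a careful person would: the job done as asked, in the order asked, and still so for the second after the job is handed in, with the robot touching nothing.
It also fails if it takes over 54 s, if anything falls off the work surface, if the arm or the gripper's body presses on something with over 40 N, if the wrist force passes 120 N, or if a joint passes its speed limit or range.

## Working session

There is one attempt and no reset: what is moved stays moved. The work goes in short steps, Python scripts to look and compute and a tool call to move; the robot and the scene stay as the last step left them, time stands still between calls to the robot, and variables do not carry over. Pictures are saved under pics/ and viewed, at most 10 in all, crops included, and the job is handed in when it is done.

Besides the shell and the picture viewer there is one more tool, called after "Call:" as name(argument=value, ...) on one line, values as JSON. step_arm: Moves the arm, as the interface text tells. Its arguments: {"type":"object","properties":{"steps":{"type":"array"},"newtons":{"type":"number"}},"required":["steps"]}

```bash
mkdir -p pics
cat > h.py <<'E'
import numpy as np,cv2
from cell import readout,imaging,order,trace,place_of,robot
def cam(n):
    m=imaging.camera_model(n); return np.array(m["intrinsics"]),np.array(m["world_from_camera"]),m
def ray(n,p):
    K,T,_=cam(n); d=np.linalg.inv(K)@[p[0],p[1],1]; d=T[:3,:3]@(d*[1,-1,-1]); return T[:3,3],d
def atz(n,p,z):
    o,d=ray(n,p); return o+d*(z-o[2])/d[2]
def proj(n,P):
    K,T,_=cam(n); c=np.linalg.inv(T)@np.r_[P,1]; u=K@(c[:3]*[1,-1,-1]); return u[:2]/u[2]
def tri(a,pa,b,pb):
    o1,d1=ray(a,pa);o2,d2=ray(b,pb)
    s=np.linalg.lstsq(np.c_[d1,-d2],o2-o1,rcond=None)[0]; p,q=o1+s[0]*d1,o2+s[1]*d2
    return (p+q)/2,np.linalg.norm(p-q)
E
python3 - <<'E'
from h import *
print(readout.observe()); print(robot.grip_point_offset)
for n in("scene","top"):
    im=imaging.snapshot(n); cv2.imwrite(f"pics/{n}0.png",im[:,:,::-1]); print(n,cam(n)[2])
    for t in("holder","holder_center","keyhole","board","channel_mark","bolt","iodine_bottle","glass_beaker","petri_dish"):
        print(t,[(np.round(r["at"],1).tolist(),round(r["score"],2)) for r in place_of(t,n)])
E
```

```text
{'time_s': 0.0, 'joint_pos': array([ 1.14100503e+00,  3.42737386e-01,  1.52504739e+00,  2.97708150e-05,
        1.27542590e+00, -1.45981886e-01]), 'joint_vel': array([ 0.00011074,  0.0011221 ,  0.00113023, -0.00083334,  0.00035116,
       -0.00293478]), 'effort': array([-1.79047329e-04, -4.33672607e+01, -2.46015662e+01, -9.90201602e-05,
        7.79076334e-03,  3.64544167e-05]), 'tool_pos': array([0.14691234, 0.5038747 , 0.40400754]), 'tcp_rot': array([-2.43351130e-04,  1.41433183e-01,  9.89947473e-01, -7.71675265e-04]), 'force': array([ 0.2125267 , -0.87530395, -0.5799678 ]), 'wrist_torque': array([ 0.01988162, -0.03890666, -0.00959956]), 'grasp_force': 0.0, 'width': 1.0009902580109087}
0.1547
scene {'intrinsics': array([[443.38828039,   0.        , 319.20616178],
       [  0.        , 443.38828039, 199.44640138],
       [  0.        ,   0.        ,   1.        ]]), 'world_from_camera': array([[ 0.82578936,  0.41802551, -0.37858501,  0.07844289],
       [-0.56372503,  0.63193653, -0.53185554, -0.75332634],
       [ 0.01691251,  0.65261849,  0.75749791,  1.03471091],
       [ 0.        ,  0.        ,  0.        ,  1.        ]])}
holder [([290.1, 274.4], 0.81), ([266.4, 240.1], 0.78), ([310.3, 235.0], 0.64), ([325.6, 346.5], 0.63)]
holder_center [([289.0, 265.3], 0.97), ([265.4, 233.5], 0.87), ([311.1, 226.5], 0.66)]
keyhole [([278.4, 229.2], 0.72), ([324.3, 223.7], 0.66), ([298.0, 254.0], 0.56)]
board [([334.7, 181.2], 0.56), ([324.9, 345.8], 0.22)]
channel_mark []Traceback (most recent call last):
  File "<stdin>", line 6, in <module>
ValueError: it knows: board, channel_mark, glass_beaker, holder, holder_center, iodine_bottle, keyhole, petri_dish
```

Run:
```python
from h import *
for n in("top",):
    im=imaging.snapshot(n); cv2.imwrite(f"pics/{n}0.png",im[:,:,::-1]); print(n,cam(n)[2])
for n in("top","scene"):
    for t in("holder","holder_center","keyhole","board","channel_mark","iodine_bottle","glass_beaker","petri_dish"):
        print(n,t,[(np.round(r["at"],1).tolist(),round(r["score"],2)) for r in place_of(t,n)])
a=cv2.imread("pics/scene0.png");b=cv2.imread("pics/top0.png")
cv2.imwrite("pics/both.png",cv2.resize(np.vstack([a[100:,:],b]),None,fx=.85,fy=.85) )
```

```text
top {'intrinsics': array([[508.96103404,   0.        , 325.88010165],
       [  0.        , 508.96103404, 200.4186452 ],
       [  0.        ,   0.        ,   1.        ]]), 'world_from_camera': array([[ 0.02134136,  0.98094205, -0.19312493,  0.25407664],
       [-0.99955799,  0.02493392,  0.01619053, -0.09919029],
       [ 0.02069734,  0.19269404,  0.98104058,  1.39791029],
       [ 0.        ,  0.        ,  0.        ,  1.        ]])}
top holder [([308.0, 258.5], 0.82), ([432.5, 268.5], 0.75), ([326.7, 216.6], 0.65), ([353.3, 256.9], 0.57)]
top holder_center [([307.8, 250.3], 0.82), ([352.1, 257.8], 0.73), ([327.3, 210.7], 0.57)]
top keyhole [([312.6, 238.1], 0.98), ([334.3, 195.1], 0.86), ([348.4, 240.4], 0.79)]
top board [([281.5, 151.5], 0.65)]
top channel_mark [([277.4, 142.7], 0.65)]
top iodine_bottle [([403.7, 206.6], 0.54)]
top glass_beaker [([430.3, 267.3], 0.74)]
top petri_dish [([213.2, 235.6], 0.74), ([402.9, 198.8], 0.68), ([334.3, 195.9], 0.57)]
scene holder [([290.1, 274.4], 0.81), ([266.4, 240.1], 0.78), ([310.3, 235.0], 0.64), ([325.6, 346.5], 0.63)]
scene holder_center [([289.0, 265.3], 0.97), ([265.4, 233.5], 0.87), ([311.1, 226.5], 0.66)]
scene keyhole [([278.4, 229.2], 0.72), ([324.3, 223.7], 0.66), ([298.0, 254.0], 0.56)]
scene board [([334.7, 181.2], 0.56), ([324.9, 345.8], 0.22)]
scene channel_mark []
scene iodine_bottle [([239.2, 177.9], 0.7), ([360.1, 282.6], 0.47)]
scene glass_beaker [([325.1, 345.5], 0.74)]
scene petri_dish [([239.2, 178.0], 0.72)]
```

View pics/both.png

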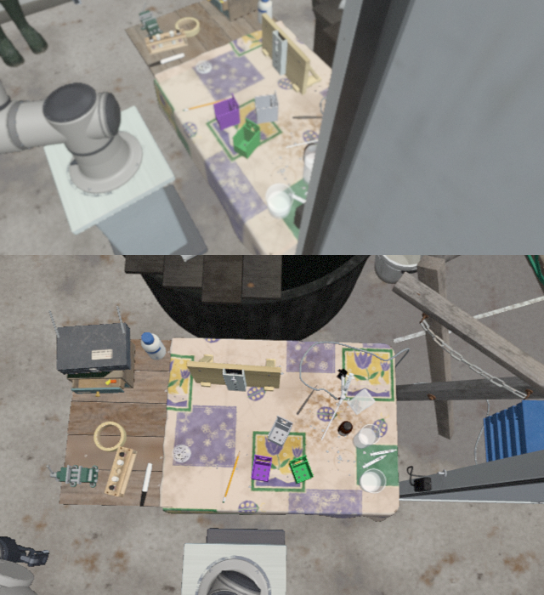

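The scene view (upper) and top view (lower) show three pockets: purple (top 308,255; scene 266,238), green (top 353,257; scene 290,270) and bare steel (top 327,213; scene 311,230). The steel one is the holder because it isn't coloured. I'll confirm with a crop.

Run:
```python
from h import *
a=cv2.imread("pics/scene0.png");b=cv2.imread("pics/top0.png")
A=cv2.resize(b[130:270,210:380],(680,560),interpolation=cv2.INTER_CUBIC)
cv2.imwrite("pics/c1.png",A)
cv2.imwrite("pics/c2.png",cv2.resize(a[100:260,230:390],(600,600),interpolation=cv2.INTER_CUBIC))
for t,p,q in(("origin",[326.7,216.6],[310.3,235]),("ctr",[327.3,210.7],[311.1,226.5]),("key",[334.3,195.1],[324.3,223.7]),("board",[281.5,151.5],[334.7,181.2])):
    print(t,*tri("top",p,"scene",q))
print(atz("top",[326.7,216.6],0),atz("top",[327.3,210.7],.04),atz("top",[334.3,195.1],.048))
print(atz("top",[281.5,151.5],0),atz("top",[277.4,142.7],.146))
for n,p,h in(("bottle",[403.7,206.6],0),("beaker",[430,267],0),("dish",[213,235],0)):print(n,atz("top",p,h))
for n in("top","scene"):
  for r in trace("holder",n): print(n,r["at"],r["score"],r["pixels"].sum())
  for r in trace("board",n): print(n,"b",r["at"],r["score"],r["pixels"].sum())
```

```text
origin [ 0.48822251 -0.12768093  0.00828584] 0.01294384210206873
ctr [ 0.49528043 -0.12703925  0.04393473] 0.006018864018941875
key [ 0.53368931 -0.14348829  0.04893579] 0.002507695562966287
board [0.67054482 0.00471018 0.00784065] 0.010091530466884695
[ 0.48345062 -0.12552108  0.        ] [ 0.4931112  -0.12605244  0.04      ] [ 0.53508206 -0.14397096  0.048     ]
[0.66801306 0.00716137 0.        ] [0.64786882 0.0074168  0.146     ]
bottle [ 0.51716012 -0.34066922  0.        ]
beaker [ 0.35056979 -0.4116025   0.        ]
dish [0.42447802 0.18607165 0.        ]
top [353.4, 254.3] 0.78 654
top [307.3, 251.4] 0.7 634
top [330.5, 206.6] 0.58 619
top b [278.1, 140.2] 0.71 3252
scene [266.0, 234.2] 0.84 908
scene [315.4, 226.0] 0.6 823
scene [291.7, 261.4] 0.58 1014
scene [335.4, 166.1] 0.34 2938
scene b [337.0, 166.3] 0.83 3156
```

View pics/c1.png

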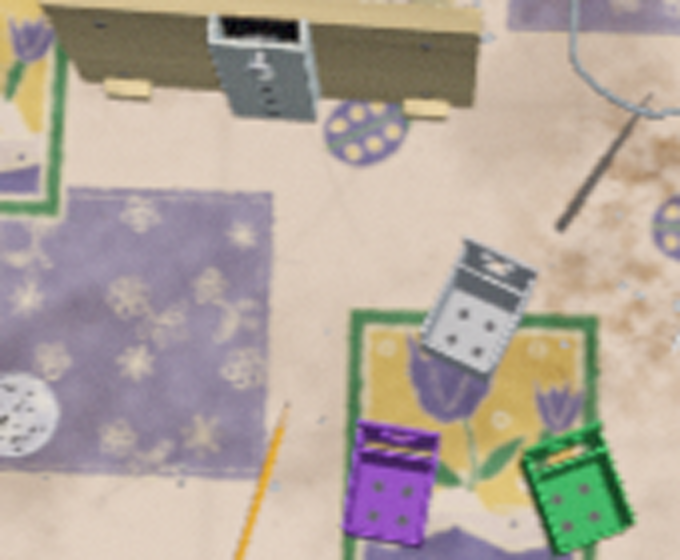

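View pics/c2.png

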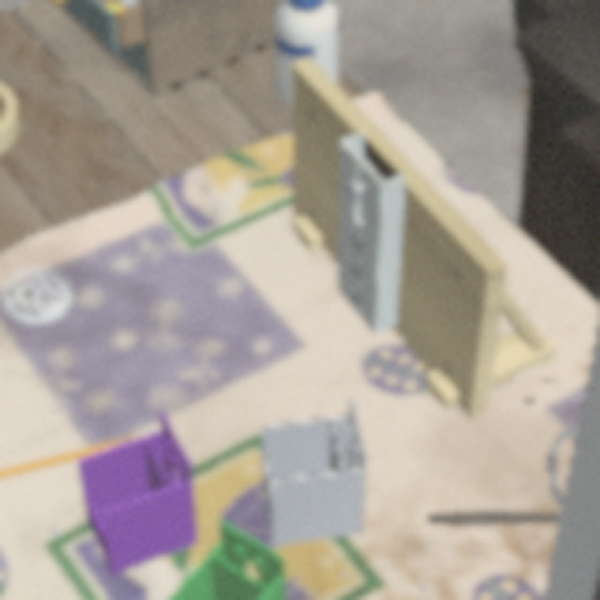

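The bare steel pocket is confirmed: crop 1 at about (480,310), top px (330,207), with its back plate towards the board and to the right. The channel is in crop 1 from (212,43) to (317,121). Next I need accurate corners of the channel and holder.

Run:
```python
from h import *
a=cv2.imread("pics/scene0.png");b=cv2.imread("pics/top0.png")
u=lambda i,x,y,w,h,s:cv2.resize(i[y:y+h,x:x+w],None,fx=s,fy=s,interpolation=cv2.INTER_CUBIC)
f=lambda i:i
t=np.hstack([u(b,255,130,40,35,10),u(b,310,187,40,35,10)[:, :]])
s=np.hstack([u(a,315,130,30,60,5)[:250],np.zeros((250,50,3),np.uint8),u(a,295,205,40,50,5)[:250]])
s=np.hstack([u(a,318,132,25,60,4),u(a,298,205,35,45,5)[:240,:]]) if 0 else s
c=np.zeros((600,800,3),np.uint8); c[:350]=t; c[350:,:s.shape[1]]=s[:250]
for x in range(0,800,100): cv2.line(c,(x,0),(x,4),(0,0,255),1)
cv2.imwrite("pics/z.png",c); print(s.shape)
```

```text
(250, 400, 3)
```

View pics/z.png

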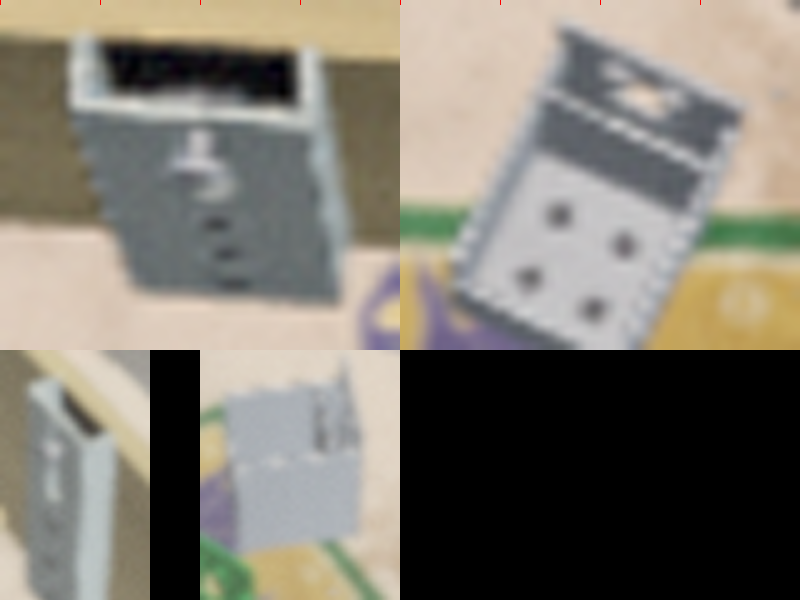

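Run:
```python
from h import *
from scipy.optimize import least_squares as ls
R=lambda a:np.array([[np.cos(a),-np.sin(a),0],[np.sin(a),np.cos(a),0],[0,0,1]])
def fit(obs,x0):
    f=lambda v:np.concatenate([proj(n,np.r_[v[:2],0]+R(v[2])@np.array(P))-p for n,P,p in obs])
    s=ls(f,x0); print(s.x[:2],np.degrees(s.x[2]),np.round(f(s.x),1)); return s.x
B=[("top",[-.03,.03,.18],[262,140.7]),("top",[-.03,-.03,.18],[286.8,143]),("top",[-.03,.03,.012],[268.5,159.2]),("top",[-.03,-.03,.012],[289,160.2])]
S=[("scene",[-.03,.03,.18],[321,137]),("scene",[-.03,-.03,.18],[332,147])]
fit(B,[.67,0,0]); v=fit(B+S,[.67,0,0])
for h in(.134,.146,.158):
    P=np.r_[v[:2],0]+R(v[2])@np.array([-.038,0,h]); print(h,proj("top",P),proj("scene",P))
H=[("top",[.042,.027,.1],[326.5,189.8]),("top",[.042,-.027,.1],[344.2,198.8]),("top",[-.027,.027,.08],None)]
H=H[:2]+[("scene",[-.027,-.027,.0],[295+38/5.,205+200/5.]),]
H[2]=("scene",[-.027,-.027,0],[295+(237-200)/5,205+(550-350)/5])
H+=[("scene",[.042,-.027,0],[295+(358-200)/5,205+(532-350)/5])]
fit(H[:2],[.49,-.126,-.4]);fit(H,[.49,-.126,-.4])
```

```text
[0.66963033 0.0110188 ] -2.8226529883145517 [ 0.2  0.1 -0.5 -0.5 -0.2 -0.1  0.6  0.5]
[0.67104768 0.01154682] -2.198603709168253 [ 0.1 -0.4 -0.6 -1.1 -0.3 -0.4  0.5 -0.1 -1.  -0.  -0.6  2.1]
0.134 [275.3395012  149.56405163] [322.88216589 155.68110752]
0.146 [274.97893176 148.1977581 ] [322.97776964 152.68270577]
0.158 [274.61176989 146.80648409] [323.07472951 149.64177261]
[ 0.48875819 -0.12643896] -26.08896380385249 [-0.4 -0.2  0.4  0.2]
[ 0.49141796 -0.12815376] -23.439307090746752 [-0.6 -1.1  0.6 -1.5 -1.   0.9 -1.3  1. ]
```

Bolt height can't be read from the pictures. The holder is at about (0.490, -0.127) with yaw about -25°, and the board yaw is about -2.5°. I'll move above the holder.

Call:
step_arm(steps=[[[23.3,-25.4,0,-0.9,0],[23.3,-25.4,0,-0.9,0],[23.3,-25.4,0,-0.9,0],[23.3,-25.4,0,-0.9,0],[23.3,-25.4,0,-0.9,0],[23.3,-25.4,0,-0.9,0],[23.3,-25.4,0,-0.9,0],[23.3,-25.4,0,-0.9,0],[23.3,-25.4,0,-0.9,0],[23.3,-25.4,0,-0.6,0]]])

```text
time_s: 2.18
tool_pos: [0.3808, 0.2486, 0.405]
tcp_rot: [0.0, 0.216, 0.976, 0.0]
force: [0.5, -0.1, -0.3]
width: 1.001
grasp_force: 0.0
```

Call:
step_arm(steps=[[[10.3,-37.4,0,0,0],[10.3,-37.4,0,0,0],[10.3,-37.4,0,0,0],[10.3,-37.4,0,0,0],[10.3,-37.4,0,0,0],[10.3,-37.4,0,0,0],[10.3,-37.4,0,0,0],[10.3,-37.4,0,0,0],[10.3,-37.4,0,0,0],[10.3,-37.4,-30,0,0]]])

```text
time_s: 3.02
tool_pos: [0.4828, -0.1214, 0.3831]
tcp_rot: [0.005, 0.217, 0.976, -0.001]
force: [2.1, 0.2, 0.0]
width: 1.001
grasp_force: 0.0
```

Call:
step_arm(steps=[[[0,0,-10,0,0],[0,0,0,0,0],[0,0,0,0,0]]])

```text
time_s: 3.27
tool_pos: [0.4813, -0.1184, 0.3689]
tcp_rot: [-0.001, 0.216, 0.976, 0.0]
force: [1.6, 0.2, 0.3]
width: 1.004
grasp_force: 0.0
```

Run:
```python
from h import *
s=readout.observe(); print(s["tool_pos"],s["tcp_rot"],s["force"],s["wrist_torque"])
q=s["tcp_rot"]; print("closing axis",np.degrees(2*np.arctan2(q[2],q[1]))-90)
u=lambda i,x,y,w,h,z:cv2.resize(i[y:y+h,x:x+w],None,fx=z,fy=z,interpolation=cv2.INTER_CUBIC)
b=imaging.snapshot("top")[:,:,::-1];a=imaging.snapshot("scene")[:,:,::-1]
cv2.imwrite("pics/d.png",np.hstack([u(b,280,160,100,100,4),u(a,265,160,100,100,4)]))
```

```text
[ 0.48129501 -0.11843066  0.36890808] [-8.36420774e-04  2.16467230e-01  9.76289470e-01  3.31888776e-04] [1.63655974 0.17495241 0.32436539] [0.01001548 0.0283729  0.06435496]
closing axis 64.99674827950065
```

View pics/d.png

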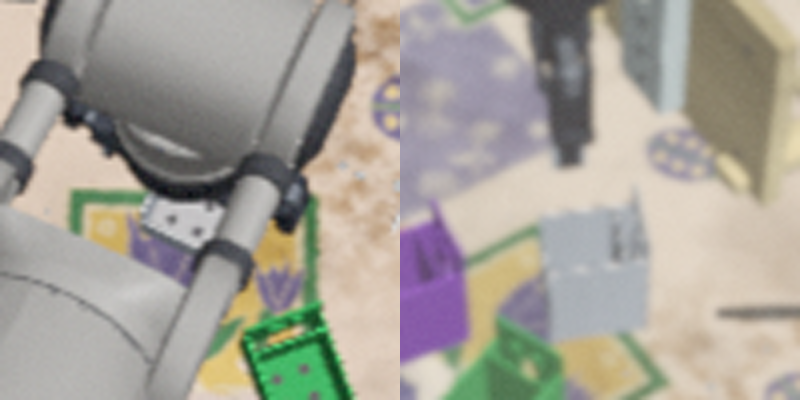

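Run:
```python
from h import *
for p in([341.2,245.5],[360,236]): print("green",atz("top",p,.1))
for p in([299.5,236],[319.7,237]): print("purple",atz("top",p,.1))
c=np.array([.483,-.1236]); y=np.array([np.cos(np.radians(65)),np.sin(np.radians(65))]); x=np.array([y[1],-y[0]])
for s in(-1,1): 
  for k in(-.012,.012): print("finger",c+s*.057*y+k*x)
print(readout.observe()["tool_pos"])
```

```text
green [ 0.39314714 -0.16227953  0.1       ]
green [ 0.41871704 -0.21020113  0.1       ]
purple [ 0.41500298 -0.05502896  0.1       ]
purple [ 0.41366558 -0.10681418  0.1       ]
finger [ 0.44803507 -0.17018812]
finger [ 0.46978645 -0.18033096]
finger [ 0.49621355 -0.06686904]
finger [ 0.51796493 -0.07701188]
[ 0.48152308 -0.11765421  0.37013312]
```

Call:
step_arm(steps=[[[2,-6,-15,0,0],[0,0,-20,0,0],[0,0,-20,0,0],[0,0,-20,0,0],[0,0,-20,0,0],[0,0,-20,0,0],[0,0,-15,0,0],[0,0,-10,0,0],[0,0,-10,0,0],[0,0,0,0,0]]])

```text
time_s: 4.2
tool_pos: [0.4833, -0.1237, 0.2184]
tcp_rot: [-0.001, 0.216, 0.976, 0.0]
force: [-0.2, 0.9, 0.7]
width: 0.999
grasp_force: 0.0
```

Call:
step_arm(steps=[[[0,0,0,0,0],[0,0,0,0,0]]])

```text
time_s: 4.37
tool_pos: [0.4838, -0.1244, 0.2201]
tcp_rot: [0.001, 0.216, 0.976, -0.0]
force: [0.3, -0.7, 0.3]
width: 0.999
grasp_force: 0.0
```

Call:
step_arm(steps=[[[0,0,-2,0,0.25],[0,0,0,0,0.35],[0,0,0,0,0.6],[0,0,0,0,0.8],[0,0,0,0,1],[0,0,0,0,1],[0,0,0,0,1],[0,0,0,0,1],[0,0,0,0,1],[0,0,0,0,1]]], newtons=50)

```text
time_s: 5.2
tool_pos: [0.4836, -0.1244, 0.2179]
tcp_rot: [0.001, 0.216, 0.976, -0.0]
force: [-0.3, 2.1, 5.9]
width: 0.625
grasp_force: 52.5
```

Run:
```python
from h import *
s=readout.observe(); print(s["tool_pos"],s["tcp_rot"],s["force"],s["wrist_torque"],s["width"],s["grasp_force"])
a=imaging.snapshot("scene")[:,:,::-1]
cv2.imwrite("pics/e.png",cv2.resize(a[180:260,265:365],None,fx=5,fy=5,interpolation=cv2.INTER_CUBIC))
for t in("holder","holder_center","keyhole"): print(t,[(np.round(r["at"],1).tolist(),round(r["score"],2)) for r in place_of(t,"scene")])
```

```text
[ 0.48358611 -0.12438337  0.21788359] [ 5.26214461e-04  2.16137851e-01  9.76362715e-01 -1.64711972e-05] [-0.33408591  2.07514155  5.86362251] [ 0.06537616  0.22894761 -0.01867636] 0.6254414366650165 52.5472229719162
holder [([290.2, 278.5], 0.87), ([310.0, 238.4], 0.75), ([266.0, 239.9], 0.61)]
holder_center [([308.2, 227.1], 0.9), ([262.3, 232.0], 0.9), ([287.3, 266.5], 0.85)]
keyhole [([299.3, 251.5], 0.98), ([279.7, 229.0], 0.91), ([324.7, 222.1], 0.7)]
```

View pics/e.png

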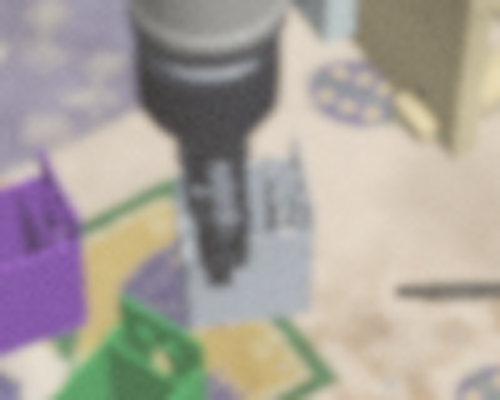

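The steel holder is gripped across its side walls at crop (245,240). Next I'll measure the channel's lateral position from averaged profiles.

Run:
```python
from h import *
m=np.mean([imaging.snapshot("top").astype(float) for _ in range(6)],0)
np.save("avg.npy",m); np.set_printoptions(linewidth=220)
print("cols",np.arange(258,296))
for r in(144,147,150,153,156): print(r,"R",m[r,258:296,0].astype(int)); print("    B",m[r,258:296,2].astype(int))
```

```text
cols [258 259 260 261 262 263 264 265 266 267 268 269 270 271 272 273 274 275 276 277 278 279 280 281 282 283 284 285 286 287 288 289 290 291 292 293 294 295]
144 R [117 119 119 118 106 105 107 104 106 105 104 106 105 107 120 130 185 177 120  93 103 105 105 104 104 105 103 104 147 161 137 113 112 113 115 112 114 113]
    B [ 83  84  84  82  78 103 115 113 114 113 113 114 115 116 130 140 184 178 126 102 111 113 114 113 112 114 111 113 157 173 134  82  78  78  82  78  79  78]
147 R [120 120 121 120 119 108 107 105 105 106 106 106 108 115 111 104 120 135 156 145 115 105 106 105 106 105 106 109 133 157 151 130 120 120 119 120 121 118]
    B [ 85  84  84  84  84  77 105 114 114 114 114 114 116 127 123 114 125 141 167 155 124 114 114 113 113 114 115 118 142 167 152 110  85  86  85  86  86  84]
150 R [116 115 115 116 116 117 106 106 107 107 107 107 106 107 106 104 111 113 113 108 107 106 106 107 107 107 107 108 111 150 163 142 120 119 120 120 120 121]
    B [ 82  80  80  81  80  81  77 104 116 114 114 115 114 115 114 112 117 121 119 114 114 114 114 114 113 115 116 116 119 160 174 138  90  84  85  85  88  86]
153 R [218 219 222 222 223 224 221 196 144 108 105 105 107 106 108 109 104 104 104 104 108 107 107 106 106 106 107 109 107 119 150 149 131 116 114 116 113 113]
    B [181 184 187 188 189 190 187 161 128 114 114 114 115 115 115 117 112 111 112 112 115 115 114 114 114 114 114 115 115 128 160 151 111  84  79  81  79  79]
156 R [223 223 223 223 222 222 221 220 203 155 108 104 105 105 107 105 107 107 105 105 106 114 112 107 105 106 106 106 107 110 154 198 220 224 219 207 179 144]
    B [190 189 189 190 189 188 188 186 170 137 115 113 114 114 113 113 115 115 114 113 113 123 121 116 113 115 114 114 114 119 162 184 190 191 187 182 168 156]
```

Run:
```python
from h import *
from scipy.optimize import least_squares as ls
R=lambda a:np.array([[np.cos(a),-np.sin(a),0],[np.sin(a),np.cos(a),0],[0,0,1]])
m=np.load("avg.npy").astype(int)
rows=[144,147,150,153,156];L=[262.8,263.7,264.7,265.5,266.85];Rr=[285.5,286,286.5,287.3,287.5]
def f(v,xx):
    e=[]
    for s,C in((.03,L),(-.03,Rr)):
        a,b=[proj("top",np.r_[v[0],v[1],0]+R(v[2])@np.array([-.03,s,h])) for h in(.012,.18)]
        e+=[a[0]+(b[0]-a[0])*(r-a[1])/(b[1]-a[1])-c for r,c in zip(rows,C)]
    return np.array(e)
for yaw in(-1.5,-2.5,-3.5):
    g=lambda p:f([p[0],p[1],np.radians(yaw)],0)
    s=ls(g,[.67,.01]); c=s.x+(R(np.radians(yaw))@[-.03,0,0])[:2]; print(yaw,s.x,c,s.cost,np.round(s.fun,1))
np.set_printoptions(linewidth=200)
for c in(265,268,271,280,283,285): print(c,"B rows134-166",m[134:166,c,2])
# board edges for yaw: top-front edge of board & foot edge
for c in(225,235,245,255,300,310,318): print(c,"R rows128-160",m[128:160,c,0])
```

```text
-1.5 [0.68125588 0.01721583] [0.65126616 0.01800114] 0.07634972502365116 [-0.1  0.   0.   0.2 -0.1 -0.1 -0.   0.1 -0.2  0.2]
-2.5 [0.67893403 0.01605243] [0.64896258 0.01736101] 0.0763497250236553 [-0.1  0.   0.   0.2 -0.1 -0.1 -0.   0.1 -0.2  0.2]
-3.5 [0.67648276 0.01485392] [0.64653871 0.01668538] 0.07634972502366155 [-0.1  0.   0.   0.2 -0.1 -0.1 -0.   0.1 -0.2  0.2]
265 B rows134-166 [ 65  69  95 115 132 163 201 137 110 113 113 114 115 114 124 109 104 120 110 161 183 186 186 186 184 183 183 183 184 184 185 185]
268 B rows134-166 [ 52  25  21  20  28 114 211 171 116 112 113 113 115 114 115 114 114 114 115 114 114 113 115 130 140 171 187 189 189 189 189 189]
271 B rows134-166 [ 66  18  22  24  47 125 191 190 121 113 116 118 133 127 111 115 115 116 113 115 114 115 114 113 116 147 192 194 192 193 191 192]
280 B rows134-166 [116  47  20  22  19  36 110 202 136 111 114 113 116 114 114 115 114 114 116 114 114 115 121 113 106 128 178 192 191 192 192 192]
283 B rows134-166 [122  53  18  17  12  24  95 188 173 120 114 114 114 114 115 116 115 115 115 114 113 114 115 114 113 122 161 192 192
[... 497 characters left out ...]
110 102 109 110 110 111 113 116 117 116 119 122 122 118 119 117 138 204 234 234 228 145 181 225 227 226 226]
255 R rows128-160 [210 213 217 216 213 155 108 104 109 111 108 112 113 115 118 117 119 123 118 120 120 118 114 130 187 220 220 222 223 225 225 226]
300 R rows128-160 [225 222 211 203 207 210 210 208 161 111 109 108 103 105 109 111 112 112 113 117 122 120 122 118 119 116 115 125 164 194 202 190]
310 R rows128-160 [221 219 210 203 202 205 208 207 204 128 107 110 110 104 107 110 112 111 111 115 116 121 118 120 119 116 118 133 137 145 133 124]
318 R rows128-160 [186 186 188 193 199 201 204 206 204 182 108 106 110 105 103 108 112 111 112 114 118 120 120 119 120 111 138 214 232 233 224 138]
```

Run:
```python
from h import *
from scipy.optimize import least_squares as ls
R=lambda a:np.array([[np.cos(a),-np.sin(a),0],[np.sin(a),np.cos(a),0],[0,0,1]])
P=np.array([atz("top",p,.172)[:2] for p in([225,131],[235,131.6],[245,132.5],[255,133],[300,136],[310,136.9],[318,137.4])])
k=np.polyfit(P[:,1],P[:,0],1); yaw=-np.arctan(k[0]); print("yaw",np.degrees(yaw),P[0],P[-1])
# top rim front edge (z=.18) & bottom (z=.012) on front face
for p,z in(([268,141.4],.18),([271,141.8],.18),([283,142.7],.18),([280,142.3],.18),([268,158.7],.012),([271,159.1],.012),([280,159.6],.012),([283,160],.012)): print(p,z,atz("top",p,z))
rows=[144,147,150,153,156];mid=[274.15,274.85,275.6,276.4,277.2]
for r,c in zip(rows,mid):
    for X in(.640,.644,.648):
        o,d=ray("top",[c,r]); q=o+d*(X-o[0])/d[0]; print(r,X,np.round(q[1:],4),end=" ")
    print()
```

```text
yaw -2.487773101505568 [0.66663598 0.13775613] [ 0.65642148 -0.09615258]
[268, 141.4] 0.18 [0.63989354 0.02800896 0.18      ]
[271, 141.8] 0.18 [0.63906418 0.02051401 0.18      ]
[283, 142.7] 0.18 [ 0.63756242 -0.00939299  0.18      ]
[280, 142.3] 0.18 [ 0.63839186 -0.00189781  0.18      ]
[268, 158.7] 0.012 [0.64238387 0.04336125 0.012     ]
[271, 159.1] 0.012 [0.64144803 0.03489023 0.012     ]
[280, 159.6] 0.012 [0.6406789  0.00955917 0.012     ]
[283, 160] 0.012 [0.63974297 0.0010879  0.012     ]
144 0.64 [0.0143 0.1594] 144 0.644 [0.0155 0.1466] 144 0.648 [0.0167 0.1337] 
147 0.64 [0.0146 0.1337] 147 0.644 [0.0157 0.1206] 147 0.648 [0.0169 0.1075] 
150 0.64 [0.0147 0.107 ] 150 0.644 [0.0158 0.0936] 150 0.648 [0.017  0.0802] 
153 0.64 [0.0146 0.0792] 153 0.644 [0.0158 0.0655] 153 0.648 [0.017  0.0519] 
156 0.64 [0.0146 0.0503] 156 0.644 [0.0158 0.0363] 156 0.648 [0.017  0.0223]
```

Call:
step_arm(steps=[[[0,0,5,0,1],[0,0,15,0,1],[0,0,15,0,1],[0,0,15,0,1],[5,15,0,3,1],[10,20,0,4,1],[10,20,0,4,1],[10,20,0,4,1],[10,20,0,4,1],[10,20,0,3.5,1]]])

```text
time_s: 6.53
tool_pos: [0.5385, -0.0084, 0.2671]
tcp_rot: [-0.001, 0.02, 1.0, 0.0]
force: [-0.0, -0.1, -3.0]
width: 0.624
grasp_force: 53.1
```

Call:
step_arm(steps=[[[10,15,0,0,1],[5,10,0,0,1],[0,0,0,0,1],[0,0,0,0,1]]])

```text
time_s: 6.87
tool_pos: [0.5532, 0.0158, 0.2669]
tcp_rot: [-0.001, 0.021, 1.0, -0.0]
force: [-1.0, 0.5, -3.0]
width: 0.622
grasp_force: 53.2
```

```bash
cat > s.py <<'E'
from h import *
s=readout.observe(); q=s["tcp_rot"]
print(s["time_s"],np.round(s["tool_pos"]*1e3,1),"F",np.round(s["force"],2),"T",np.round(s["wrist_torque"],3),"w",round(s["width"],3),"axis",np.degrees(2*np.arctan2(q[2],q[1]))-90,q)
d=.639-s["tool_pos"][0]; print("lateral err mm",1e3*(s["tool_pos"][1]-(.0133+.0436*d)))
E
python3 s.py
```

```text
6.8667 [553.2  15.8 266.9] F [-1.    0.48 -3.03] T [-0.02   0.09  -0.043] w 0.622 axis 87.58205452401592 [-5.81425418e-04  2.10989855e-02  9.99777220e-01 -6.73802316e-05]
lateral err mm -1.281952058972538
```

Call:
step_arm(steps=[[[0,1.3,-10,0,1],[0,0,-10,0,1],[5,-0.2,-8,0,1],[10,-0.4,-3,0,1],[6,-0.3,0,0,1],[4,-0.2,0,0,1],[0,0,0,0,1],[0,0,0,0,1]]])

```text
time_s: 7.53
tool_pos: [0.5785, 0.0156, 0.2361]
tcp_rot: [-0.0, 0.022, 1.0, 0.0]
force: [-0.7, 0.5, -2.3]
width: 0.625
grasp_force: 53.2
```

Call:
step_arm(steps=[[[1,0,0,0,1],[1,-0.1,0,0,1],[1,0,0,0,1],[1,-0.1,0,0,1],[0,0,0,0,1]]])

```text
time_s: 7.95
tool_pos: [0.5826, 0.0156, 0.2364]
tcp_rot: [0.0, 0.021, 1.0, 0.0]
force: [-0.9, 0.0, -1.7]
width: 0.63
grasp_force: 53.2
```

Call:
step_arm(steps=[[[1,0,0,0,1],[1,-0.1,0,0,1],[1,0,0,0,1],[1,-0.1,0,0,1],[0,0,0,0,1]]])

```text
time_s: 8.37
tool_pos: [0.5866, 0.0154, 0.2362]
tcp_rot: [0.0, 0.021, 1.0, 0.0]
force: [-0.7, 0.1, -2.4]
width: 0.624
grasp_force: 53.2
```

Call:
step_arm(steps=[[[1,0,0,0,1],[1,-0.1,0,0,1],[0,0,0,0,1]]])

```text
time_s: 8.62
tool_pos: [0.588, 0.0154, 0.236]
tcp_rot: [-0.001, 0.021, 1.0, 0.0]
force: [-2.9, 0.0, 0.1]
width: 0.627
grasp_force: 53.5
```

Call:
step_arm(steps=[[[1,0,0,0,1],[0,0,0,0,1]]])

```text
time_s: 8.78
tool_pos: [0.5884, 0.0154, 0.2359]
tcp_rot: [-0.002, 0.021, 1.0, 0.0]
force: [-7.1, -0.6, 0.2]
width: 0.621
grasp_force: 53.8
```

Call:
step_arm(steps=[[[-5.5,0.2,0,0,1],[0,0,2,0,1],[0,0,2,0,1],[0,0,2,0,1],[0,0,0,0,1]]])

```text
time_s: 9.2
tool_pos: [0.5844, 0.0155, 0.243]
tcp_rot: [0.001, 0.021, 1.0, -0.0]
force: [0.0, -0.0, -2.9]
width: 0.624
grasp_force: 53.2
```

Call:
step_arm(steps=[[[0,0,1.5,0,1],[0,0,1.5,0,1],[0,0,1.5,0,1],[0,0,0,0,1]]])

```text
time_s: 9.53
tool_pos: [0.5841, 0.0155, 0.2471]
tcp_rot: [0.0, 0.021, 1.0, 0.0]
force: [0.4, -0.7, -2.0]
width: 0.625
grasp_force: 53.2
```

```bash
python3 s.py
```

```text
9.5333 [584.1  15.5 247.1] F [ 0.44 -0.66 -2.04] T [ 0.062  0.022 -0.041] w 0.625 axis 87.53927032439401 [3.46376843e-04 2.14722658e-02 9.99769384e-01 1.10284021e-05]
lateral err mm -0.1906265883219252
```

Call:
step_arm(steps=[[[0,0,1,0,1],[0,0,1,0,1],[0,0,0,0,1]]])

```text
time_s: 9.78
tool_pos: [0.584, 0.0155, 0.2489]
tcp_rot: [0.0, 0.021, 1.0, 0.0]
force: [0.6, 0.6, -2.2]
width: 0.622
grasp_force: 53.2
```

Call:
step_arm(steps=[[[0,0,1,0,1],[0,0,1,0,1],[0,0,0,0,1]]])

```text
time_s: 10.03
tool_pos: [0.584, 0.0155, 0.251]
tcp_rot: [0.0, 0.021, 1.0, 0.0]
force: [-0.0, -1.0, -1.4]
width: 0.625
grasp_force: 53.2
```

Call:
step_arm(steps=[[[0,0,1,0,1],[0,0,1,0,1],[0,0,0,0,1]]])

```text
time_s: 10.28
tool_pos: [0.584, 0.0155, 0.253]
tcp_rot: [0.0, 0.021, 1.0, 0.0]
force: [-0.0, 0.6, -1.8]
width: 0.629
grasp_force: 53.2
```

Call:
step_arm(steps=[[[0,0,1,0,1],[0,0,1,0,1],[0,0,0,0,1]]])

```text
time_s: 10.53
tool_pos: [0.584, 0.0155, 0.255]
tcp_rot: [0.0, 0.021, 1.0, 0.0]
force: [0.6, -0.6, -1.8]
width: 0.622
grasp_force: 53.2
```

Call:
step_arm(steps=[[[0,0,1,0,1],[0,0,1,0,1],[0,0,0,0,1]]])

```text
time_s: 10.78
tool_pos: [0.584, 0.0155, 0.257]
tcp_rot: [0.0, 0.021, 1.0, 0.0]
force: [0.2, -0.1, -2.2]
width: 0.625
grasp_force: 53.2
```

Call:
step_arm(steps=[[[0,0,1,0,1],[0,0,1,0,1],[0,0,0,0,1]]])

```text
time_s: 11.03
tool_pos: [0.584, 0.0155, 0.259]
tcp_rot: [0.0, 0.021, 1.0, 0.0]
force: [0.5, -1.1, -2.1]
width: 0.622
grasp_force: 53.2
```

Call:
step_arm(steps=[[[0,0,1,0,1],[0,0,0,0,1]]])

```text
time_s: 11.2
tool_pos: [0.584, 0.0155, 0.2599]
tcp_rot: [0.0, 0.021, 1.0, 0.0]
force: [-0.1, 1.0, -2.8]
width: 0.629
grasp_force: 53.2
```

Call:
step_arm(steps=[[[0,0,1,0,1],[0,0,0,0,1]]])

```text
time_s: 11.37
tool_pos: [0.584, 0.0155, 0.2609]
tcp_rot: [0.0, 0.021, 1.0, 0.0]
force: [0.2, 0.3, -2.6]
width: 0.626
grasp_force: 53.2
```

Call:
step_arm(steps=[[[0,0,1,0,1],[0,0,1,0,1],[0,0,0,0,1]]])

```text
time_s: 11.62
tool_pos: [0.584, 0.0155, 0.263]
tcp_rot: [0.0, 0.021, 1.0, 0.0]
force: [-0.7, 0.0, -1.9]
width: 0.627
grasp_force: 53.2
```

Call:
step_arm(steps=[[[0,0,1,0,1],[0,0,1,0,1],[0,0,0,0,1]]])

```text
time_s: 11.87
tool_pos: [0.5838, 0.0155, 0.2645]
tcp_rot: [-0.0, 0.021, 1.0, 0.0]
force: [-0.1, 0.5, -4.5]
width: 0.627
grasp_force: 53.5
```

Call:
step_arm(steps=[[[0,0,1,0,1],[0,0,1,0,1],[0,0,0,0,1]]])

```text
time_s: 12.12
tool_pos: [0.5836, 0.0156, 0.2658]
tcp_rot: [-0.001, 0.021, 1.0, 0.0]
force: [0.9, -0.4, -11.0]
width: 0.627
grasp_force: 54.7
```

Contact puts the bolt head's underside at about 0.146 m, so the bolt axis is at about 0.154 m. The entry lines up at tool z ≈ 0.324.

Call:
step_arm(steps=[[[0,0,-4,0,1],[-7,0.3,0,0,1],[-9,0.4,0,0,1],[0,0,10,0,1],[0,0,15,0,1],[0,0,15,0,1],[0,0,12,0,1],[0,0,9,0,1],[0,0,0,0,1],[0,0,0,0,1]]])

```text
time_s: 12.95
tool_pos: [0.568, 0.0162, 0.3246]
tcp_rot: [0.001, 0.021, 1.0, -0.0]
force: [0.1, 0.8, -2.8]
width: 0.625
grasp_force: 55.7
```

```bash
python3 s.py
```

```text
12.95 [568.   16.2 324.6] F [ 0.07  0.77 -2.81] T [0.027 0.004 0.002] w 0.625 axis 87.54058651444552 [ 9.43804407e-04  2.14607742e-02  9.99769245e-01 -3.91867997e-05]
lateral err mm -0.1646313944896928
```

Call:
step_arm(steps=[[[5,-0.2,-0.5,0,1],[5,-0.2,0,0,1],[1,0,0,0,1],[1,-0.1,0,0,1],[0,0,0,0,1]]])

```text
time_s: 13.37
tool_pos: [0.5802, 0.0157, 0.3226]
tcp_rot: [-0.0, 0.022, 1.0, 0.0]
force: [0.9, 0.6, -2.6]
width: 0.623
grasp_force: 55.7
```

Call:
step_arm(steps=[[[1,-0.1,0,0,1],[0.5,0,0,0,1],[0,0,0,0,1]]])

```text
time_s: 13.62
tool_pos: [0.5815, 0.0156, 0.3232]
tcp_rot: [0.0, 0.021, 1.0, 0.0]
force: [-0.0, -0.0, -3.1]
width: 0.624
grasp_force: 55.7
```

Call:
step_arm(steps=[[[1,0,0,0,1],[0,0,0,0,1]]])

```text
time_s: 13.78
tool_pos: [0.5825, 0.0156, 0.3233]
tcp_rot: [0.0, 0.021, 1.0, 0.0]
force: [-0.3, -0.1, -1.7]
width: 0.624
grasp_force: 55.7
```

Call:
step_arm(steps=[[[1,-0.1,0.6,0,1],[1,0,0,0,1],[0,0,0,0,1]]])

```text
time_s: 14.03
tool_pos: [0.5846, 0.0155, 0.3239]
tcp_rot: [0.0, 0.021, 1.0, 0.0]
force: [-0.6, -0.7, -2.5]
width: 0.624
grasp_force: 55.7
```

Call:
step_arm(steps=[[[1,-0.1,0,0,1],[1,0,0,0,1],[0,0,0,0,1]]])

```text
time_s: 14.28
tool_pos: [0.5866, 0.0154, 0.3238]
tcp_rot: [0.0, 0.021, 1.0, 0.0]
force: [0.5, 0.5, -2.5]
width: 0.625
grasp_force: 55.7
```

Call:
step_arm(steps=[[[1,0,0,0,1],[0.6,0,0,0,1],[0,0,0,0,1]]])

```text
time_s: 14.53
tool_pos: [0.5878, 0.0154, 0.3237]
tcp_rot: [-0.001, 0.021, 1.0, 0.0]
force: [-2.2, -1.0, -0.5]
width: 0.628
grasp_force: 55.7
```

```bash
python3 s.py
```

```text
14.5333 [587.8  15.4 323.7] F [-2.18 -0.96 -0.46] T [-0.045  0.458 -0.005] w 0.628 axis 87.53919635662024 [-6.38107541e-04  2.14729080e-02  9.99769227e-01  2.39892593e-05]
lateral err mm -0.10890952884337092
```

Call:
step_arm(steps=[[[0,0,-1.5,0,1],[0,0,-1.5,0,1],[0,0,-1.5,0,1],[0,0,0,0,1]]])

```text
time_s: 14.87
tool_pos: [0.5878, 0.0155, 0.3188]
tcp_rot: [-0.001, 0.021, 1.0, 0.0]
force: [-3.7, 0.6, -1.0]
width: 0.625
grasp_force: 55.9
```

Call:
step_arm(steps=[[[0,0,-1.5,0,1],[0,0,-1.5,0,1],[0,0,-1,0,1],[0,0,0,0,1]]])

```text
time_s: 15.2
tool_pos: [0.5878, 0.0155, 0.315]
tcp_rot: [-0.0, 0.021, 1.0, 0.0]
force: [-4.4, 0.5, -1.1]
width: 0.621
grasp_force: 56.0
```

```bash
python3 s.py
```

```text
15.2 [587.8  15.5 315. ] F [-4.45  0.46 -1.11] T [-0.002  0.637 -0.018] w 0.621 axis 87.54248925522367 [-4.65902085e-04  2.14441807e-02  9.99769936e-01  7.44346957e-05]
lateral err mm -0.06838372237087144
```

Call:
step_arm(steps=[[[0,0,-1,0,1],[0,0,-1,0,1],[0,0,-1,0,1],[0,0,0,0,1]]])

```text
time_s: 15.53
tool_pos: [0.5878, 0.0155, 0.3123]
tcp_rot: [-0.0, 0.021, 1.0, 0.0]
force: [-5.5, 0.9, 0.0]
width: 0.628
grasp_force: 56.2
```

Call:
step_arm(steps=[[[0,0,-1,0,1],[0,0,-1,0,1],[0,0,-1,0,1],[0,0,0,0,1]]])

```text
time_s: 15.87
tool_pos: [0.5878, 0.0155, 0.3101]
tcp_rot: [0.0, 0.021, 1.0, 0.0]
force: [-8.4, 0.5, 5.9]
width: 0.625
grasp_force: 56.7
```

Call:
step_arm(steps=[[[0,0,-1,0,1],[0,0,-1,0,1],[0,0,0,0,1]]])

```text
time_s: 16.12
tool_pos: [0.5878, 0.0155, 0.3086]
tcp_rot: [0.0, 0.021, 1.0, 0.0]
force: [-9.1, 1.5, 8.1]
width: 0.622
grasp_force: 56.9
```

Call:
step_arm(steps=[[[0,0,-1,0,1],[0,0,-1,0,1],[0,0,0,0,1]]])

```text
time_s: 16.37
tool_pos: [0.5877, 0.0156, 0.3069]
tcp_rot: [0.0, 0.021, 1.0, 0.0]
force: [-9.6, 0.7, 9.0]
width: 0.624
grasp_force: 57.0
```

Call:
step_arm(steps=[[[-0.7,0,-1,0,1],[0,0,-1,0,1],[0,0,0,0,1]]])

```text
time_s: 16.62
tool_pos: [0.5874, 0.0156, 0.3053]
tcp_rot: [0.001, 0.021, 1.0, 0.0]
force: [-7.7, 1.1, 11.3]
width: 0.627
grasp_force: 57.1
```

Call:
step_arm(steps=[[[0,0,-1,0,1],[0,0,-1,0,1],[0,0,0,0,1]]])

```text
time_s: 16.87
tool_pos: [0.5874, 0.0156, 0.3036]
tcp_rot: [0.001, 0.021, 1.0, 0.0]
force: [-8.1, 1.1, 12.6]
width: 0.623
grasp_force: 57.3
```

```bash
python3 s.py
```

```text
16.8667 [587.4  15.6 303.6] F [-8.08  1.11 12.61] T [ 0.091  0.886 -0.062] w 0.623 axis 87.53927967822665 [1.47382242e-03 2.14721621e-02 9.99768360e-01 2.16764899e-05]
lateral err mm 0.02192318663750241
```

Call:
step_arm(steps=[[[-0.5,0,-1,0,1],[0,0,0,0,1]]])

```text
time_s: 17.03
tool_pos: [0.5872, 0.0155, 0.3022]
tcp_rot: [0.002, 0.021, 1.0, -0.0]
force: [-5.4, 0.3, 7.1]
width: 0.627
grasp_force: 56.4
```

Call:
step_arm(steps=[[[0,0,-0.7,0,1],[0,0,0,0,1]]])

```text
time_s: 17.2
tool_pos: [0.5873, 0.0155, 0.3017]
tcp_rot: [0.002, 0.021, 1.0, -0.0]
force: [-6.3, 1.7, 10.5]
width: 0.627
grasp_force: 57.1
```

Call:
step_arm(steps=[[[0,0,-0.7,0,1],[0,0,0,0,1]]])

```text
time_s: 17.37
tool_pos: [0.5872, 0.0155, 0.3015]
tcp_rot: [0.002, 0.022, 1.0, -0.0]
force: [-8.6, 0.8, 13.4]
width: 0.627
grasp_force: 57.4
```

Call:
step_arm(steps=[[[0,0,-0.5,0,1],[0,0,0,0,1]]])

```text
time_s: 17.53
tool_pos: [0.5871, 0.0155, 0.3014]
tcp_rot: [0.002, 0.022, 1.0, -0.0]
force: [-9.4, 1.2, 16.0]
width: 0.625
grasp_force: 57.8
```

The force rises sharply without motion at z = 0.3014, which is the end of the slot, so the holder is home. I'll relax the push, then open.

Call:
step_arm(steps=[[[-0.8,0,1.2,0,1],[0,0,1,0,1],[0,0,0,0,1]]])

```text
time_s: 17.78
tool_pos: [0.587, 0.0155, 0.3017]
tcp_rot: [0.002, 0.021, 1.0, 0.0]
force: [1.4, 2.1, 4.0]
width: 0.625
grasp_force: 56.3
```

Call:
step_arm(steps=[[[0,0,0.3,0,0.34],[0,0,0,0,0.3],[0,0,0,0,0.25],[0,0,0,0,0.15],[0,0,0,0,0.05],[0,0,0,0,0],[0,0,0,0,0],[0,0,0,0,0]]])

```text
time_s: 18.45
tool_pos: [0.586, 0.0154, 0.3009]
tcp_rot: [-0.0, 0.021, 1.0, 0.0]
force: [-0.8, 0.2, -0.6]
width: 1.002
grasp_force: 0.0
```

```bash
python3 s.py
python3 - <<'E'
from h import *
a=imaging.snapshot("scene")[:,:,::-1]
cv2.imwrite("pics/f.png",cv2.resize(a[100:220,270:390],None,fx=5,fy=5,interpolation=cv2.INTER_CUBIC))
E
```

```text
18.45 [586.   15.4 300.9] F [-0.84  0.21 -0.58] T [ 0.013 -0.038  0.028] w 1.002 axis 87.53952252436846 [-4.63172826e-05  2.14700667e-02  9.99769489e-01  4.64710680e-05]
lateral err mm -0.18574035953950774
```

View pics/f.png

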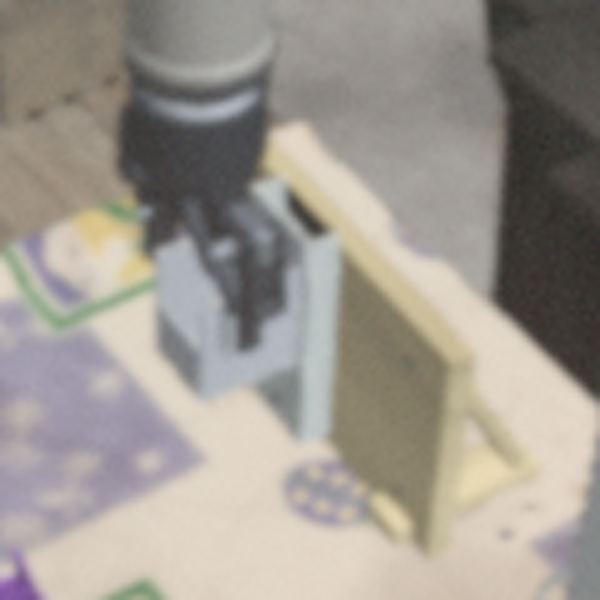

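The picture shows the holder (crop 160–300, 240–390) hanging on the channel with the fingers open. I'll retreat straight up.

Call:
step_arm(steps=[[[0,0,5,0,0],[0,0,10,0,0],[0,0,15,0,0],[0,0,20,0,0],[0,0,20,0,0],[0,0,20,0,0],[-20,0,10,0,0],[-30,0,0,0,0],[-30,0,0,0,0],[-30,0,0,0,0]]])

```text
time_s: 19.33
tool_pos: [0.4747, 0.0155, 0.402]
tcp_rot: [0.001, 0.021, 1.0, -0.0]
force: [0.4, 0.3, 0.9]
width: 0.998
grasp_force: 0.0
```

Call:
step_arm(steps=[[[-30,20,0,0,0],[-30,30,0,0,0],[-20,35,0,0,0],[-10,35,0,0,0],[-10,35,0,0,0],[0,0,0,0,0],[0,0,0,0,0]]])

```text
time_s: 19.92
tool_pos: [0.3758, 0.1714, 0.402]
tcp_rot: [0.001, 0.019, 1.0, 0.0]
force: [0.5, 0.8, 0.0]
width: 1.003
grasp_force: 0.0
```

Run:
```python
from h import *
u=lambda i,x,y,w,h,z:cv2.resize(i[y:y+h,x:x+w],None,fx=z,fy=z,interpolation=cv2.INTER_CUBIC)
b=imaging.snapshot("top")[:,:,::-1];a=imaging.snapshot("scene")[:,:,::-1]
cv2.imwrite("pics/g.png",np.hstack([u(b,250,120,60,80,6),u(a,305,120,60,80,6)]))
```

```text
(no output)
```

View pics/g.png

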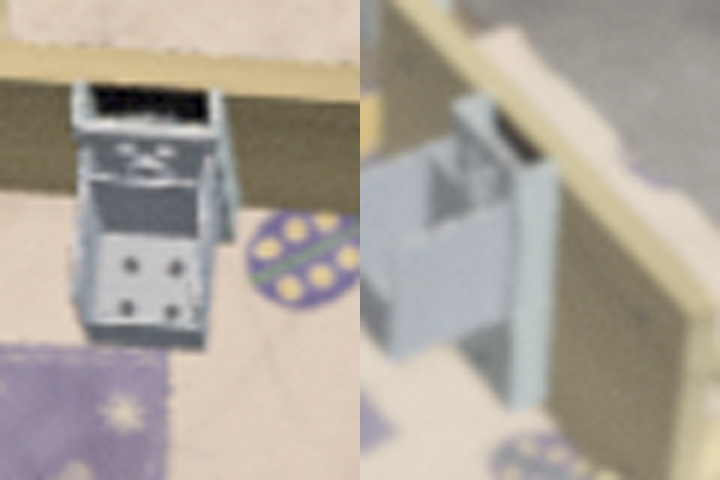

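The holder hangs upright and flat on the channel, with the bolt head in front of its plate at left crop (145,160).

```bash
python3 -c "
from cell import order
print(order.close_job())"
```

```text
the job is handed in; nothing more can be done
None
```

The steel holder is hung on the bolt, pushed down until it met the end of its slot and let go; the most I pushed was about 16–18 N. I handed the job in at about 20 s; no verdict was shown.

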